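# Turn the ball dish to the bin and hold it ready to tip

### The arm

A 6-joint arm with a two-finger parallel gripper is mounted at the origin on the work surface. World frame = base frame: x ahead of the robot, y to its left, z up, the work surface at z = 0. Lengths are in m, angles in rad, forces in N, time in s.
With the tool pointing down it reaches from about 0.35 to 0.85 m from the base axis. Payload 8.1 kg.
Tool frame: the origin (TCP) lies at the very end of the fingers, on their centre line; the grasp point (between the pads) lies 19 mm behind it; z points along the fingers, y is the line along which they close (so a half turn about z gives the same grasp; the last joint's range is limited). The gripper opens to 93 mm and grips with 3 to 60 N. Pads are 15 mm wide; open, the fingers measure 128 mm over their backs; the gripper's body (75 mm by 188 mm) begins 65 mm behind the grasp point.
Start: joints at [1.206, 0.13, 1.488, -0, 1.523, -0.085], TCP at [0.166, 0.577, 0.219] pointing down, gripper open.
Joint ranges: [-2.96, 2.96], [-0.89, 2.26], [0.02, 2.5], [-1.34, 4.48], [0, 2.73], [-2.66, 2.66]. Speed limits (rad/s): [2.39, 2.39, 2.79, 3.14, 3.14, 3.14].

### API

Orientations are given as a rotation vector (axis times angle).
In Python, from plant import monitor, eyes, ticket gives the robot as it stands.
- The arm moves only by the tool arm_command, never from a script. Its argument "deltas" is a list that holds one entry, the list of rows, each a list of 6 numbers: the shift along the world's x, y, z in cm, then the turn, a rotation vector about the world's x, y, z in degrees. In form: [[[tx, ty, tz, rx, ry, rz], ...]]. A call has 1 to 12 rows; each row shifts and turns the commanded pose from where the row before left it; what a row does not reach is not made up. A row lasts 1/12 s, in which the tool goes at most 41.7 mm and 7.16 degrees, less where a joint would pass 70% of its speed; a pose out of reach is approached as far as the arm can. A call is refused whole if a number of a shift passes 4.17 or a number of a turn 7.16, either way. A call with a gripper value outside its range is refused whole. "gripper" is the opening, from -1 (shut) to 1 (fully open), set as the call begins (left out, the last holds). The fingers move at their own pace and stop on an object; "squeeze" is the grip in N (left out, the last holds). Time passes only in rows, so rows that do not move let the fingers close. It gives the time, the measured TCP pose, the force, the opening and the grip force at its end, in the units of the state.
- monitor.read_state(): the state, without advancing time (a new reading comes with each control period).
- eyes.read_camera(name): name is "scene" or "top" or "wrist"; returns the picture (384x512x3 uint8, blue, green, red); there is no depth.
- eyes.camera_model(name): a dict with "fx", "fy", "cx", "cy" (pixels), "rvec" (rotation vector, rad) and "tvec" (3), from world to camera coordinates, as OpenCV has them. Camera axes: x right, y down, z forward; pixel columns grow to the right and rows downward; lengths in m; the calibration is good to about 2 mm. A picture is of the moment at which its call begins: read the wrist's pose just before it. camera_model takes no time and is no camera call; for the wrist camera it gives the pose at the moment of the call.
- ticket.close_job(): hands the job in; it is judged then, once.
The state is a dict: "t": time; "q": joint angles; "dq": joint speeds; "joint_torque": joint torques, N m; "tool_pos": TCP position; "orientation": TCP orientation; "force": force on the tool from outside, world axes, zero at the start; "wrist_torque": the same for the moment, N m; "opening": finger opening in m; "gripper_force": force on a finger pad.
Only numpy, scipy, OpenCV 4.12 (cv2) and the standard library are available. Lean on these libraries where they do the work, as an engineer would, in place of code of your own. Each camera call takes 0.05 s, during which the arm holds its last target. There are 200 camera calls.

### The job

Pick the dished steel plate up off its wooden rest by its bar handle and turn it a quarter turn, so that its pouring lip faces the open bin of steel balls squarely, keeping the plate level and the loose ball in its middle all the way, without touching the ball. Finish while still holding the plate level and still with its lip over the middle of the bin, ready to tip: all of the plate clear above the top of the bin, but no more than a hand's breadth above it. Leave the hardware lying around it undisturbed.

Things in the scene. Friction and masses are not known exactly. Their poses are not given: they have to be found in the camera images.
- dish: Loose dished steel plate, 112 mm across, 26 mm high with handle, 0.13 kg. Origin: centre of the underside of its 64 mm foot; z up; +x from the middle to the pouring lip, -x to the bar handle, which starts roughly towards the robot. Inside it is flat for 10 mm around the middle, 7 mm above the origin, rising to the rim (21 mm): tilted, the ball rolls off. Grip with 30 N or more.
- dish_grip (a point): Grip point on the plate's bar handle, 100 mm from the plate's middle (-x of dish), 18 mm above the dish origin, at half the bar's height. The bar runs along dish x from 53 to 139 mm from the middle, is 14 mm wide and 16 mm high; its underside is 50 mm above the shelf while the plate stands on the rest.
- dish_lip (a point): Tip region of the plate's pouring lip, a 26 mm wide tongue on the rim, on the far side from the handle: 66 mm from the plate's middle (+x of dish), 21 mm above the dish origin. The tongue ends 74 mm from the middle.
- ball_center (a point): Centre of the loose steel ball, 22 mm diameter, 44 g, lying in the middle of the plate.
- rest: Fixed square wooden block 80 x 80 mm, 40 mm high, rubber topped, on which the plate stands. Origin: centre of its underside on the shelf; z up; +x is the way the lip points at the start (within about 3 degrees); the bin stands square to it, 170 mm away along its +y or its -y.
- bin: Fixed open-topped grey bin 100 x 100 mm, 50 mm high, walls 4 mm, with steel balls in it, on the left or on the right of the rest, its sides parallel to those of the rest. Origin: centre of its underside on the shelf.
- clip: Fixed bystander on the other side of the rest, 170 mm from it: a 70 x 50 mm wooden foot with a spring clip holding an upright green acrylic card, 47 mm high in all. Origin: centre of its underside.
- screw_eye: Lies loose on the shelf beyond the rest; leave it alone. Galvanized screw eye, 67 mm long, 7 mm high. Origin: centre of its eye, 1 mm below the shelf surface.
- turnbuckle_hook: Lies loose on the shelf beyond the rest; leave it alone. Steel turnbuckle half with a hook, 112 mm long, 40 mm wide, 10 mm high. Origin: near its middle on the shelf.
- cabinet_pull: Lies loose on the shelf beyond the rest; leave it alone. Pewter arched cabinet pull, 90 mm long, 30 mm high. Origin: its middle on the shelf.
- ball: The same loose steel ball; its origin turns with it as it rolls, so use its centre point instead.

How it is judged:
By the outcome, as a careful person would: the job done as asked, in the order asked, and still so for the second after the job is handed in, while the arm keeps its last pose, push and grip.
It also fails if it takes over 51 s, if anything falls off the work surface, if the arm or the gripper's body presses on something with over 40 N, if the wrist force passes 120 N, or if a joint passes its speed limit or range.

## Working session

There is one attempt and no reset: what is moved stays moved. The work goes in short steps, Python scripts to look and compute and a tool call to move; the robot and the scene stay as the last step left them, time stands still between calls to the robot, and variables do not carry over. Pictures are saved under pics/ and viewed, at most 10 in all, crops included, and the job is handed in when it is done.

Besides the shell and the picture viewer there is one more tool, called after "Request:" as name(argument=value, ...), one argument or row to a line, values as JSON. arm_command: Moves the arm, as the interface text tells. Its arguments: {"type":"object","properties":{"deltas":{"type":"array"},"gripper":{"type":"number"},"squeeze":{"type":"number"}},"required":["deltas"]}

```bash
mkdir -p pics; ls
python3 - <<'E'
from plant import monitor, eyes
import cv2
s=monitor.read_state(); print(s)
for n in ("scene","top"):
    im=eyes.read_camera(n); cv2.imwrite(f"pics/{n}0.png",im)
    print(n,eyes.camera_model(n))
E
```

```text
pics
{'t': 0.0, 'q': array([ 1.20555757e+00,  1.31139110e-01,  1.48927448e+00,  3.07572824e-05,
        1.52298108e+00, -8.54313298e-02]), 'dq': array([-8.19774035e-04, -1.53100929e-03, -1.35062797e-03,  1.34427733e-03,
       -1.52685362e-04, -8.25077804e-05]), 'joint_torque': array([ 1.63565004e-03, -5.59823370e+01, -4.91773117e+01,  7.72315124e-02,
        3.50134692e-02, -4.94427854e-05]), 'tool_pos': array([0.16548699, 0.57614438, 0.21760325]), 'orientation': array([-4.38029930e-01, -3.11046763e+00,  2.74788545e-03]), 'force': array([-0.95191674, -0.42462609, -0.36052372]), 'wrist_torque': array([ 0.03826312, -0.0107664 ,  0.00443035]), 'gripper_force': 0.0, 'opening': 0.09275841879422493}
scene {'fx': 379.16154776657106, 'fy': 379.16154776657106, 'cx': 257.5309390348037, 'cy': 198.04742620496532, 'rvec': array([ 0.81101747,  2.64468063, -0.98475733]), 'tvec': array([ 0.49338315, -0.23493109,  1.02010093])}
top {'fx': 452.4072474236039, 'fy': 452.4072474236039, 'cx': 252.31557525303006, 'cy': 200.73438583259028, 'rvec': array([ 2.16297556, -2.22021182,  0.02651144]), 'tvec': array([0.05550717, 0.61053266, 0.78754922])}
```

View pics/top0.png

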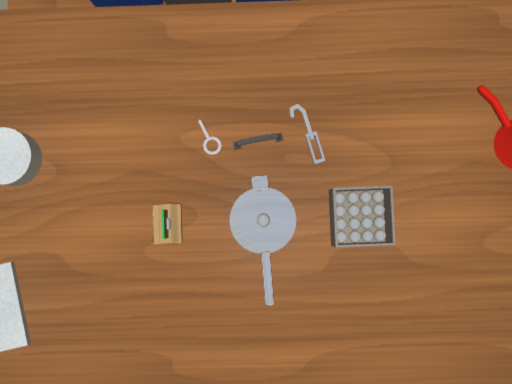

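View pics/scene0.png

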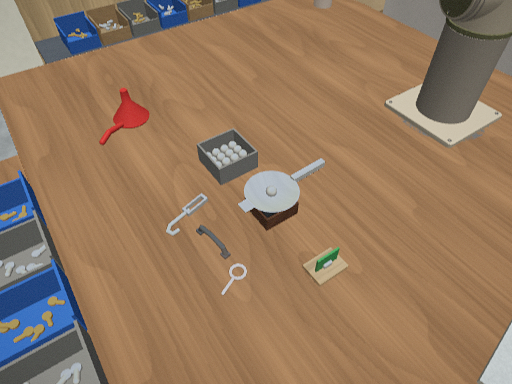

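The top view shows the dish centred near (263,220), its handle ending at (269,303) and its lip at (260,180). The bin is at (363,217) and the clip at (167,224). The loose hardware sits beyond the dish, at rows 105–165. The scene view agrees with this.

```bash
cat > h.py <<'E'
import numpy as np, cv2
from plant import monitor, eyes
def cam(n):
    m=eyes.camera_model(n); K=np.array([[m['fx'],0,m['cx']],[0,m['fy'],m['cy']],[0,0,1]])
    return K,cv2.Rodrigues(m['rvec'])[0],m['tvec']
def ray(c,p,z):
    K,R,t=c; p=np.atleast_2d(p).astype(float)
    d=(R.T@np.linalg.inv(K)@np.c_[p,np.ones(len(p))].T).T; o=-R.T@t
    return o+d*((z-o[2])/d[:,2])[:,None]
def proj(c,P):
    K,R,t=c; q=(K@(R@np.atleast_2d(P).T+t[:,None])).T; return q[:,:2]/q[:,2:]
def tri(c1,p1,c2,p2):
    P=[c[0]@np.c_[c[1],c[2]] for c in (c1,c2)]
    X=cv2.triangulatePoints(P[0],P[1],np.float64(p1).reshape(2,1),np.float64(p2).reshape(2,1)); return (X[:3]/X[3]).ravel()
E
python3 - <<'E'
from h import *
T=cam('top'); S=cam('scene')
im=cv2.imread('pics/top0.png')
hsv=cv2.cvtColor(im,cv2.COLOR_BGR2HSV); 
print(hsv[220,240],hsv[290,268],hsv[183,260],hsv[220,263],hsv[190,345],im[280,240],hsv[280,240])
b,g,r=[im[...,i].astype(int) for i in range(3)]
m=((b>=r)&(b>110)).astype(np.uint8); m[:,:225]=0; m[:,310:]=0; m[:170]=0
n,l,st,c=cv2.connectedComponentsWithStats(m); k=1+st[1:,4].argmax(); print(st[k]); m=(l==k).astype(np.uint8)
disc=cv2.morphologyEx(m,cv2.MORPH_OPEN,cv2.getStructuringElement(cv2.MORPH_ELLIPSE,(31,31)))
ct=max(cv2.findContours(disc,0,1)[0],key=len).reshape(-1,2)
(cx,cy),rad=cv2.minEnclosingCircle(ct); M=cv2.moments(disc,True); dc=(M['m10']/M['m00'],M['m01']/M['m00']); print('disc',dc,rad,(cx,cy))
W=ray(T,dc,.061)[0]; print('dish centre',W,'r', np.sqrt(disc.sum()/np.pi), 56/1000*T[0][0,0]/(T[1]@W+T[2])[2])
rest=(m-disc)
ys,xs=np.nonzero(m); 
for nm,sel in(('handle',ys>258),('lip',ys<185)):
    P=ray(T,np.c_[xs[sel],ys[sel]],.066 if nm=='handle' else .061)[:,:2]
    mu=P.mean(0); v=mu-W[:2]; print(nm,mu,np.hypot(*v),np.degrees(np.arctan2(v[1],v[0])))
    w,V=np.linalg.eigh(np.cov(P.T)); print(' axis',V[:,1],P.min(0),P.max(0))
# bin
gm=((np.abs(b-r)<14)&(np.abs(g-r)<14)).astype(np.uint8); gm[:, :320]=0; gm[:,405:]=0; gm[:175]=0; gm[260:]=0
gm=cv2.morphologyEx(gm,cv2.MORPH_CLOSE,np.ones((5,5)))
ct=max(cv2.findContours(gm,0,1)[0],key=cv2.contourArea); q=cv2.minAreaRect(ct); bx=cv2.boxPoints(q); Wb=ray(T,bx,.05); print('bin',q,Wb,Wb.mean(0))
# ball check
for n in ((0.02,0,0),):pass
print('cam z',-T[1].T@T[2])
print('ball px in top', proj(T,[W[0],W[1],.058]))
s=cv2.imread('pics/scene0.png'); out=[]
def crop(i,x,y,w,h,f): return cv2.resize(i[y:y+h,x:x+w],None,fx=f,fy=f,interpolation=cv2.INTER_CUBIC)
a=crop(im,215,160,190,150,4); cv2.imwrite('pics/c1.png',a)
E
```

```text
[107  19 186] [111  19 185] [107  22 185] [108  24 193] [14 43 88] [ 67 104 152] [ 13 143 152]
[ 230  176   66  129 3819]Traceback (most recent call last):
  File "<stdin>", line 10, in <module>
ValueError: max() iterable argument is empty
```

```bash
cat > m.py <<'E'
from h import *
T=cam('top'); S=cam('scene')
im=cv2.imread('pics/top0.png')
b,g,r=[im[...,i].astype(int) for i in range(3)]
m=((b>=r)&(b>110)).astype(np.uint8); m[:,:225]=0; m[:,310:]=0; m[:170]=0
c0=max(cv2.findContours(m,0,1)[0],key=cv2.contourArea); m[:]=0; cv2.drawContours(m,[c0],-1,1,-1)
disc=cv2.morphologyEx(m,cv2.MORPH_OPEN,cv2.getStructuringElement(cv2.MORPH_ELLIPSE,(31,31)))
M=cv2.moments(disc,True); dc=(M['m10']/M['m00'],M['m01']/M['m00']); print('disc',dc)
W=ray(T,dc,.061)[0]; print('dish centre',W,'r', np.sqrt(disc.sum()/np.pi), .056*T[0][0,0]/(T[1]@W+T[2])[2])
ys,xs=np.nonzero(m)
for nm,sel in(('handle',ys>258),('lip',ys<185)):
    P=ray(T,np.c_[xs[sel],ys[sel]],.066 if nm=='handle' else .061)[:,:2]
    mu=P.mean(0); v=mu-W[:2]; print(nm,mu,np.hypot(*v),np.degrees(np.arctan2(v[1],v[0])))
    w,V=np.linalg.eigh(np.cov(P.T)); a=V[:,1]; pr=(P-W[:2])@a; print(' axis',np.degrees(np.arctan2(a[1],a[0])),pr.min(),pr.max())
gm=((np.abs(b-r)<22)&(np.abs(g-r)<22)).astype(np.uint8); gm[:, :320]=0; gm[:,405:]=0; gm[:175]=0; gm[260:]=0
gm=cv2.morphologyEx(gm,cv2.MORPH_CLOSE,np.ones((5,5)))
ct=max(cv2.findContours(gm,0,1)[0],key=cv2.contourArea); q=cv2.minAreaRect(ct); bx=cv2.boxPoints(q); Wb=ray(T,bx,.05); print('bin',q,Wb.round(4),Wb.mean(0))
print('cam',-T[1].T@T[2],-S[1].T@S[2])
a=cv2.resize(im[160:310,215:405],None,fx=4,fy=4,interpolation=cv2.INTER_CUBIC)
cv2.polylines(a,[np.int32((bx-[215,160])*4+2)],True,(0,255,0)); cv2.circle(a,(int((dc[0]-215)*4+2),int((dc[1]-160)*4+2)),3,(0,0,255),-1)
cv2.imwrite('pics/c1.png',a)
E
python3 m.py
```

```text
disc (262.5125036775522, 219.60223595175052)
dish centre [0.57797344 0.02261365 0.061     ] r 32.892784970851956 33.72563802221872
handle [0.47685695 0.01742187] 0.10124968944280646 -177.0607569508277
 axis -176.74434080045458 0.0643972976562135 0.13863584359566872
lip [0.64379549 0.02591238] 0.06590465442133335 2.869034605190069
 axis 88.01865441313642 -0.007003783832861847 0.01808747219490749
bin ((361.2534484863281, 216.32130432128906), (58.31488037109375, 62.88113021850586), 87.27368927001953) [[ 0.6271 -0.0899  0.05  ]
 [ 0.6293 -0.1953  0.05  ]
 [ 0.5316 -0.1962  0.05  ]
 [ 0.5292 -0.0913  0.05  ]] [ 0.57933717 -0.14317912  0.05      ]
cam [0.57823608 0.02598547 0.81303919] [0.88243945 0.42290147 0.61780291]
```

View pics/c1.png

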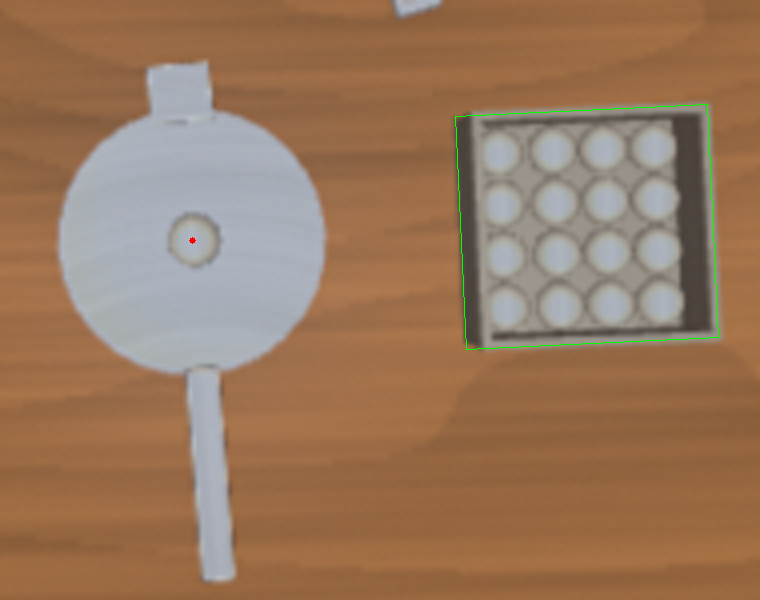

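The red dot sits on the ball at crop (193,240). The box fits the bin's right edge (708–719, 105–338), but on the left it includes the outer wall, so the true rim centre is near crop (597,225). The bin is towards -y, and the lip yaw is about 3°. I'm moving above the handle.

Request:
arm_command(
  deltas=[
    [[1.0, -1.8, 0, 0, 0, 0.6], [1.73, -3.11, 0, 0, 0, 1.06], [1.73, -3.11, 0, 0, 0, 1.06], [1.73, -3.11, 0, 0, 0, 1.06], [1.73, -3.11, 0, 0, 0, 1.06], [1.73, -3.11, 0, 0, 0, 1.06], [1.73, -3.11, 0, 0, 0, 1.06], [1.73, -3.11, 0, 0, 0, 1.06], [1.73, -3.11, 0, 0, 0, 1.06], [1.73, -3.11, 0, 0, 0, 1.06], [1.73, -3.11, 0, 0, 0, 1.06], [1.73, -3.11, 0, 0, 0, 1.06]],
  ],
  gripper=-0.3,
)

```text
t: 1.1
tool_pos: [0.3662, 0.2149, 0.2184]
orientation: [-0.102, -3.14, 0.0]
force: [0.7, 0.3, -0.1]
opening: 0.0329
gripper_force: 0.0
```

Request:
arm_command(
  deltas=[
    [[1.73, -3.11, 0, 0, 0, 1.06], [1.73, -3.11, 0, 0, 0, 1.06], [1.73, -3.11, 0, 0, 0, 1.06], [1.73, -3.11, 0, 0, 0, 1.06], [1.73, -3.11, 0, 0, 0, 1.06], [1.73, -3.11, 0, 0, 0, 1.06], [0.8, -1.3, 0, 0, 0, 0.5], [0, 0, 0, 0, 0, 0], [0, 0, 0, 0, 0, 0], [0, 0, 0, 0, 0, 0]],
  ],
)

```text
t: 1.93
tool_pos: [0.4772, 0.0177, 0.2183]
orientation: [0.084, -3.14, -0.001]
force: [0.5, 0.5, -0.4]
opening: 0.0327
gripper_force: 0.0
```

Run:
```python
from h import *
s=monitor.read_state(); R=cv2.Rodrigues(s['orientation'])[0]
print(s['t'],s['tool_pos'],s['opening'],s['q'].round(3)); print(R.round(4), 'yaw y',np.degrees(np.arctan2(R[1,1],R[0,1])))
m=eyes.camera_model('wrist'); np.save('w1.npy',m,allow_pickle=True); cv2.imwrite('pics/w1.png',eyes.read_camera('wrist'))
```

```text
1.9333 [0.47719747 0.01768578 0.21828543] 0.032713581987545974 [-0.071 -0.206  1.816  0.     1.532 -1.695]
[[-9.986e-01 -5.370e-02 -1.000e-03]
 [-5.370e-02  9.986e-01  5.000e-04]
 [ 9.000e-04  6.000e-04 -1.000e+00]] yaw y 93.07557763997136
```

View pics/w1.png

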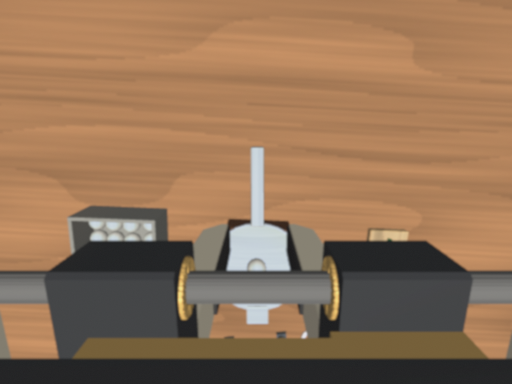

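The wrist view shows the handle running straight from (257,148) to (258,222), with the plate, ball and lip below it. I'll measure the bar line from this view.

Run:
```python
from h import *
m=np.load('w1.npy',allow_pickle=True).item(); C=(np.array([[m['fx'],0,m['cx']],[0,m['fy'],m['cy']],[0,0,1]]),cv2.Rodrigues(m['rvec'])[0],m['tvec'])
im=cv2.imread('pics/w1.png'); b,g,r=[im[...,i].astype(int) for i in range(3)]
k=(b>=r)&(b>100); k[:,:240]=0;k[:,275:]=0
P=[]
for y in range(146,222):
    x=np.nonzero(k[y])[0]
    if len(x)>5: P.append((x.mean(),y,len(x)))
P=np.array(P); print(P[0],P[-1]); W=ray(C,P[3:-3,:2],.066)[:,:2]
f=np.polyfit(W[:,0],W[:,1],1); print('yaw',np.degrees(np.arctan(f[0])),'y at .478',np.polyval(f,.478),'end',ray(C,P[0,:2],.066),'res',np.std(W[:,1]-np.polyval(f,W[:,0])))
T=cam('top')
for p in [(597,222),(594,107),(603,342),(477,226),(714,221)]: print('bin',ray(T,[(p[0]-1.5)/4+215,(p[1]-1.5)/4+160],.05).round(4))
print(proj(C,[[.578,.0226,.058],[.478,.0174,.066]]))
```

```text
[257. 148.  11.] [257. 221.  13.]
yaw 3.1278959406332167 y at .478 0.01760123984008575 end [[0.43774908 0.01540167 0.066     ]] res 1.0826133461825342e-17
bin [[ 0.5811 -0.1477  0.05  ]]
bin [[ 0.6295 -0.1482  0.05  ]]
bin [[ 0.5309 -0.1484  0.05  ]]
bin [[ 0.5807 -0.0974  0.05  ]]
bin [[ 0.5803 -0.1965  0.05  ]]
[[256.61747197 268.30022501]
 [256.81161794 186.09982475]]
```

Request:
arm_command(
  deltas=[
    [[0, 0, -1.5, 0, 0, 0], [0, 0, -3, 0, 0, 0], [0, 0, -3, 0, 0, 0], [0, 0, -3, 0, 0, 0], [0, 0, -2.5, 0, 0, 0], [0, 0, -2, 0, 0, 0], [0, 0, -1.5, 0, 0, 0], [0, 0, -0.8, 0, 0, 0], [0, 0, -0.5, 0, 0, 0], [0, 0, 0, 0, 0, 0], [0, 0, 0, 0, 0, 0]],
  ],
)

```text
t: 2.9
tool_pos: [0.4783, 0.0174, 0.0415]
orientation: [-0.086, 3.139, -0.0]
force: [0.8, -0.0, 0.2]
opening: 0.0328
gripper_force: 0.0
```

Request:
arm_command(
  deltas=[
    [[0, 0, 0, 0, 0, 0], [0, 0, 0, 0, 0, 0], [0, 0, 0, 0, 0, 0], [0, 0, 0, 0, 0, 0], [0, 0, 0, 0, 0, 0], [0, 0, 0, 0, 0, 0]],
  ],
  gripper=-0.72,
  squeeze=5,
)

```text
t: 3.4
tool_pos: [0.4782, 0.0169, 0.041]
orientation: [-0.084, 3.14, -0.0]
force: [0.3, 0.1, 1.1]
opening: 0.0137
gripper_force: 5.0
```

Request:
arm_command(
  deltas=[
    [[0, 0, 0, 0, 0, 0], [0, 0, 0, 0, 0, 0], [0, 0, 0, 0, 0, 0]],
  ],
  gripper=-1,
  squeeze=25,
)

```text
t: 3.65
tool_pos: [0.4782, 0.0169, 0.0409]
orientation: [-0.085, 3.14, -0.0]
force: [1.2, -0.4, 1.1]
opening: 0.0136
gripper_force: 25.0
```

Request:
arm_command(
  deltas=[
    [[0, 0, 0, 0, 0, 0], [0, 0, 0, 0, 0, 0], [0, 0, 0, 0, 0, 0], [0, 0, 0, 0, 0, 0], [0, 0, 0, 0, 0, 0], [0, 0, 0, 0, 0, 0]],
  ],
  squeeze=55,
)

```text
t: 4.15
tool_pos: [0.4781, 0.0169, 0.0408]
orientation: [-0.085, 3.14, -0.0]
force: [2.9, -0.9, 2.2]
opening: 0.0138
gripper_force: 55.0
```

```bash
cat > look.py <<'E'
import sys
from h import *
z=float(sys.argv[1]); n=sys.argv[2]   # rim height, name
s=monitor.read_state(); R=cv2.Rodrigues(s['orientation'])[0]
print(s['t'],s['tool_pos'].round(4),'yaw y',np.degrees(np.arctan2(R[1,1],R[0,1])).round(2),'tool z',R[:,2].round(4),s['force'].round(2),s['wrist_torque'].round(3),s['gripper_force'],s['opening'])
for c in('top','scene'): cv2.imwrite(f'pics/{c}_{n}.png',eyes.read_camera(c))
T=cam('top'); im=cv2.imread(f'pics/top_{n}.png')
E
python3 look.py .061 g
python3 - <<'E'
import cv2,numpy as np
a,b=[cv2.imread(f'pics/{n}.png') for n in('top_g','scene_g')]
f=lambda i,x,y,w,h,k:cv2.resize(i[y:y+h,x:x+w],None,fx=k,fy=k,interpolation=2)
cv2.imwrite('pics/g.png',np.hstack([f(a,215,165,100,150,4),f(b,230,130,100,150,4)]))
E
```

```text
4.15 [0.4781 0.0169 0.0408] yaw y 93.09 tool z [ 6.e-04 -0.e+00 -1.e+00] [ 2.86 -0.87  2.18] [-0.056 -0.572 -0.032] 55.001580119132996 0.013756066959580721
```

View pics/g.png

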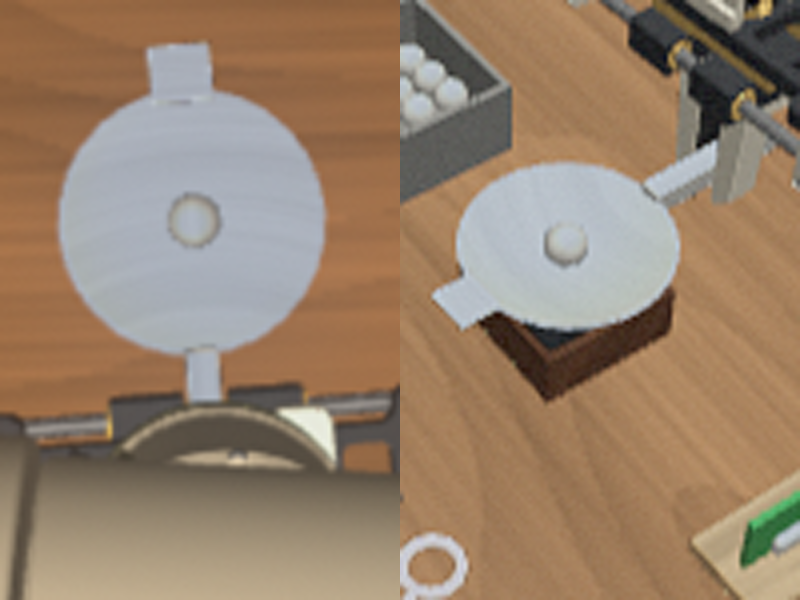

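The bar is gripped and the ball is still in the middle, at left-panel (193,220) and right-panel (567,243). I'll start with a small, gentle lift.

Request:
arm_command(
  deltas=[
    [[0, 0, 0.03, 0, 0, 0], [0, 0, 0.06, 0, 0, 0], [0, 0, 0.1, 0, 0, 0], [0, 0, 0.15, 0, 0, 0], [0, 0, 0.2, 0, 0, 0], [0, 0, 0.25, 0, 0, 0], [0, 0, 0.25, 0, 0, 0], [0, 0, 0.2, 0, 0, 0], [0, 0, 0.15, 0, 0, 0], [0, 0, 0.1, 0, 0, 0], [0, 0, 0.06, 0, 0, 0], [0, 0, 0, 0, 0, 0]],
  ],
)

```text
t: 5.25
tool_pos: [0.4779, 0.017, 0.0563]
orientation: [-0.085, 3.14, -0.0]
force: [-0.2, -0.7, -2.4]
opening: 0.0135
gripper_force: 55.0
```

```bash
cat > ball.py <<'E'
# dish pose, level and ball offset from top+scene views
import sys
from h import *
from scipy.optimize import least_squares
n=sys.argv[1]; z0=float(sys.argv[2])  # expected rim height
def dm(im,c,W,R=.085):
    b,g,r=[im[...,i].astype(int) for i in range(3)]
    m=((b>=r)&(b>110)).astype(np.uint8)
    roi=np.zeros_like(m); a=np.linspace(0,6.28,60); cv2.fillPoly(roi,[np.int32(proj(c,np.c_[W[0]+R*np.cos(a),W[1]+R*np.sin(a),a*0+W[2]]))],1); m*=roi
    c0=max(cv2.findContours(m,0,1)[0],key=cv2.contourArea); f=m*0; cv2.drawContours(f,[c0],-1,1,-1)
    k=cv2.getStructuringElement(cv2.MORPH_ELLIPSE,(27,27)); d=cv2.morphologyEx(f,cv2.MORPH_OPEN,k); return f,d
s=monitor.read_state(); R=cv2.Rodrigues(s['orientation'])[0]
yaw=np.arctan2(R[1,1],R[0,1])-np.pi/2
ex=np.r_[s['tool_pos'][:2]+.1*np.array([np.cos(yaw),np.sin(yaw)]),z0]; print('yaw',np.degrees(yaw).round(2),'expected centre',ex.round(4),'tool z',R[:,2].round(4))
C={}
for c in('top','scene'):
    im=cv2.imread(f'pics/{c}_{n}.png'); k=cam(c); f,d=dm(im,k,ex); M=cv2.moments(d,True); C[c]=(k,(M['m10']/M['m00'],M['m01']/M['m00']),f,d,im)
P=tri(C['top'][0],C['top'][1],C['scene'][0],C['scene'][1]); print('dish centre tri',P.round(4),'ray',ray(C['top'][0],C['top'][1],z0).round(4))
k,dc,f,d,im=C['scene']; e=cv2.fitEllipse(max(cv2.findContours(d,0,1)[0],key=len)); a=np.linspace(0,6.28,200)
e2=cv2.fitEllipse(np.float32(proj(k,np.c_[P[0]+.056*np.cos(a),P[1]+.056*np.sin(a),a*0+P[2]]))); print('scene ellipse seen',np.round(e[1]+(e[2],),1),'level',np.round(e2[1]+(e2[2],),1))
E
python3 ball.py g .061; python3 look.py 0 l; python3 ball.py l .0735
python3 - <<'E'
import cv2,numpy as np
a,b=[cv2.imread(f'pics/{n}.png') for n in('top_l','scene_l')]
f=lambda i,x,y,w,h,k:cv2.resize(i[y:y+h,x:x+w],None,fx=k,fy=k,interpolation=2)
cv2.imwrite('pics/l.png',np.hstack([f(a,215,165,100,150,4),f(b,230,130,100,150,4)]))
E
```

```text
yaw 3.09 expected centre [0.5777 0.0224 0.061 ] tool z [ 2.e-04 -0.e+00 -1.e+00]
dish centre tri [0.5781 0.0223 0.0594] ray [[0.5777 0.0227 0.061 ]]
scene ellipse seen [38.7 54.2 85.7] level [42.1 56.7 92.3]
5.25 [0.4779 0.017  0.0563] yaw y 93.09 tool z [ 2.e-04 -0.e+00 -1.e+00] [-0.18 -0.72 -2.44] [0.03  0.157 0.028] 54.998103976249695 0.013472002740498487
yaw 3.09 expected centre [0.5776 0.0224 0.0735] tool z [-1.e-04 -0.e+00 -1.e+00]
dish centre tri [0.5775 0.0228 0.071 ] ray [[0.5775 0.0228 0.0735]]
scene ellipse seen [41.1 55.  91.5] level [42.2 57.3 92.3]
```

View pics/l.png

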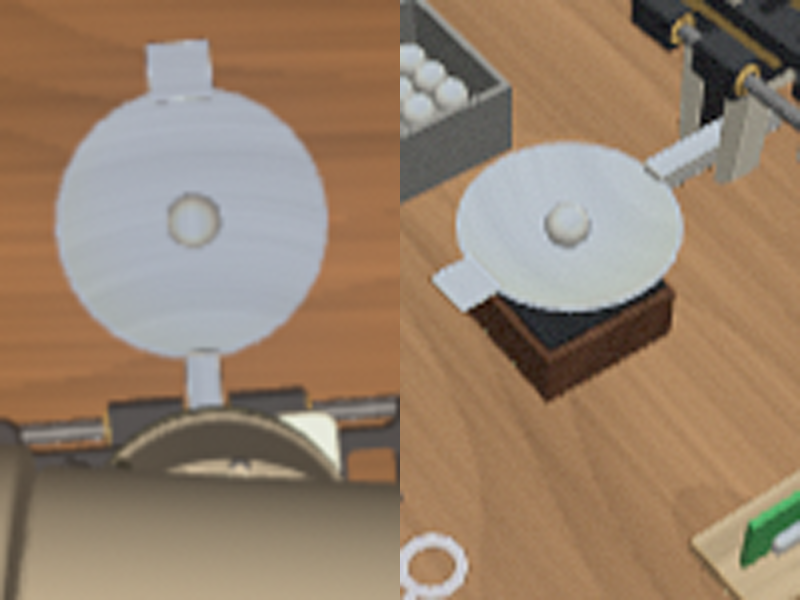

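The plate is clear of the rest, level, and the ball is still centred at panel (193,220). Next I finish the lift and compute the swing about the plate's middle.

Request:
arm_command(
  deltas=[
    [[0, 0, 0.05, 0, 0, 0], [0, 0, 0.12, 0, 0, 0], [0, 0, 0.22, 0, 0, 0], [0, 0, 0.32, 0, 0, 0], [0, 0, 0.38, 0, 0, 0], [0, 0, 0.4, 0, 0, 0], [0, 0, 0.38, 0, 0, 0], [0, 0, 0.32, 0, 0, 0], [0, 0, 0.22, 0, 0, 0], [0, 0, 0.12, 0, 0, 0], [0, 0, 0.05, 0, 0, 0], [0, 0, 0, 0, 0, 0]],
  ],
)

```text
t: 6.35
tool_pos: [0.4778, 0.017, 0.082]
orientation: [-0.085, 3.14, 0.0]
force: [0.5, 0.1, -1.2]
opening: 0.0137
gripper_force: 55.0
```

Run:
```python
from h import *
im=cv2.imread('pics/top0.png'); T=cam('top'); b,g,r=[im[...,i].astype(float) for i in range(3)]
sat=r-b  # wood high, grey low
# outer rim edges, sub-pixel: first crossing from outside; top/bottom/right
def edge(v): 
    i=np.nonzero(v<40)[0][0]; return i-1+(v[i-1]-40)/(v[i-1]-v[i])
right=np.array([(410-edge(sat[y,410:370:-1]),y) for y in range(195,237)])
top=np.array([(x,178+edge(sat[178:200,x])) for x in range(340,388)])
bot=np.array([(x,258-edge(sat[258:236:-1,x])) for x in range(340,388)])
res={}
for n,e in(('right',right),('top',top),('bot',bot)):
    W=ray(T,e,.05)[:,:2]; v=cv2.fitLine(np.float32(W),cv2.DIST_HUBER,0,.01,.01).ravel(); a=np.degrees(np.arctan2(v[1],v[0])); print(n,((a+45)%90)-45,v[2:]); res[n]=v[2:]
s=monitor.read_state(); print(s['t'],s['tool_pos'])
```

```text
right 0.67160034 [ 0.5794028 -0.1968114]
top 0.75562286 [ 0.6294456  -0.15482143]
bot 0.6455536 [ 0.52983075 -0.13636503]
6.35 [0.47780086 0.01698539 0.08200215]
```

Run:
```python
import numpy as np
N=108; u=np.arange(N+1)/N; s=u**3*(10-15*u+6*u*u)
yaw=np.radians(3.1-92.4*s); x=100*(.5776+.0013*s-.1*np.cos(yaw)); y=100*(.0225-.1033*s-.1*np.sin(yaw))
A=np.c_[x-x[0],y-y[0],-92.4*s].round(2); d=np.diff(A,axis=0).round(2)
for i in range(0,N,12): print('[['+', '.join(f'[{a:g}, {b:g}, 0, 0, 0, {c:g}]' for a,b,c in d[i:i+12])+']]')
```

```text
[[[-0, 0, 0, 0, 0, 0], [0, 0, 0, 0, 0, -0.01], [0, 0, 0, 0, 0, -0.01], [0, 0, 0, 0, 0, -0.02], [0, 0.01, 0, 0, 0, -0.05], [0, 0, 0, 0, 0, -0.06], [0, 0, 0, 0, 0, -0.08], [0, 0.01, 0, 0, 0, -0.11], [0, 0.01, 0, 0, 0, -0.13], [0, 0.01, 0, 0, 0, -0.17], [-0.01, 0.01, 0, 0, 0, -0.19], [0, 0.02, 0, 0, 0, -0.24]]]
[[[0, 0.01, 0, 0, 0, -0.26], [0, 0.02, 0, 0, 0, -0.31], [0, 0.02, 0, 0, 0, -0.35], [0, 0.03, 0, 0, 0, -0.39], [0, 0.03, 0, 0, 0, -0.43], [0, 0.03, 0, 0, 0, -0.47], [0, 0.03, 0, 0, 0, -0.52], [0, 0.03, 0, 0, 0, -0.56], [0.01, 0.04, 0, 0, 0, -0.61], [0, 0.04, 0, 0, 0, -0.65], [0.01, 0.05, 0, 0, 0, -0.7], [0.01, 0.04, 0, 0, 0, -0.74]]]
[[[0.01, 0.05, 0, 0, 0, -0.79], [0.02, 0.05, 0, 0, 0, -0.83], [0.01, 0.06, 0, 0, 0, -0.88], [0.02, 0.05, 0, 0, 0, -0.93], [0.03, 0.06, 0, 0, 0, -0.97], [0.03, 0.06, 0, 0, 0, -1.01], [0.03, 0.07, 0, 0, 0, -1.05], [0.04, 0.06, 0, 0, 0, -1.1], [0.04, 0.07, 0, 0, 0, -1.13], [0.05, 0.07, 0, 0, 0, -1.18], [0.05, 0.07, 0, 0, 0, -1.21], [0.06, 0.07, 0, 0, 0, -1.25]]]
[[[0.07, 0.07, 0, 0, 0, -1.29], [0.08, 0.07, 0, 0, 0, -1.32], [0.08, 0.07, 0, 0, 0, -1.35], [
[... 1375 characters left out ...]
.07, 0, 0, 0, -0.74], [0.13, -0.06, 0, 0, 0, -0.7], [0.11, -0.06, 0, 0, 0, -0.65], [0.11, -0.06, 0, 0, 0, -0.61], [0.1, -0.06, 0, 0, 0, -0.56], [0.09, -0.05, 0, 0, 0, -0.52], [0.08, -0.04, 0, 0, 0, -0.47], [0.08, -0.05, 0, 0, 0, -0.43], [0.06, -0.04, 0, 0, 0, -0.39], [0.06, -0.03, 0, 0, 0, -0.35], [0.06, -0.04, 0, 0, 0, -0.31], [0.05, -0.02, 0, 0, 0, -0.26]]]
[[[0.04, -0.03, 0, 0, 0, -0.24], [0.03, -0.02, 0, 0, 0, -0.19], [0.03, -0.02, 0, 0, 0, -0.17], [0.02, -0.01, 0, 0, 0, -0.13], [0.02, -0.02, 0, 0, 0, -0.11], [0.02, 0, 0, 0, 0, -0.08], [0.01, -0.01, 0, 0, 0, -0.06], [0.01, -0.01, 0, 0, 0, -0.05], [0, 0, 0, 0, 0, -0.02], [0, 0, 0, 0, 0, -0.01], [0, 0, 0, 0, 0, -0.01], [0, 0, 0, 0, 0, 0]]]
```

Request:
arm_command(
  deltas=[
    [[0, 0, 0, 0, 0, -0.04], [0, 0.01, 0, 0, 0, -0.05], [0, 0, 0, 0, 0, -0.06], [0, 0, 0, 0, 0, -0.08], [0, 0.01, 0, 0, 0, -0.11], [0, 0.01, 0, 0, 0, -0.13], [0, 0.01, 0, 0, 0, -0.17], [-0.01, 0.01, 0, 0, 0, -0.19], [0, 0.02, 0, 0, 0, -0.24]],
  ],
)

```text
t: 7.1
tool_pos: [0.4776, 0.0177, 0.0819]
orientation: [0.055, -3.141, 0.0]
force: [0.4, 0.6, -1.2]
opening: 0.0137
gripper_force: 55.0
```

Request:
arm_command(
  deltas=[
    [[0, 0.01, 0, 0, 0, -0.26], [0, 0.02, 0, 0, 0, -0.31], [0, 0.02, 0, 0, 0, -0.35], [0, 0.03, 0, 0, 0, -0.39], [0, 0.03, 0, 0, 0, -0.43], [0, 0.03, 0, 0, 0, -0.47], [0, 0.03, 0, 0, 0, -0.52], [0, 0.03, 0, 0, 0, -0.56], [0.01, 0.04, 0, 0, 0, -0.61], [0, 0.04, 0, 0, 0, -0.65], [0.01, 0.05, 0, 0, 0, -0.7], [0.01, 0.04, 0, 0, 0, -0.74]],
  ],
)

```text
t: 8.1
tool_pos: [0.4779, 0.0214, 0.0819]
orientation: [-0.111, -3.14, -0.0]
force: [-0.9, -0.1, -1.6]
opening: 0.0131
gripper_force: 55.0
```

Request:
arm_command(
  deltas=[
    [[0.01, 0.05, 0, 0, 0, -0.79], [0.02, 0.05, 0, 0, 0, -0.83], [0.01, 0.06, 0, 0, 0, -0.88], [0.02, 0.05, 0, 0, 0, -0.93], [0.03, 0.06, 0, 0, 0, -0.97], [0.03, 0.06, 0, 0, 0, -1.01], [0.03, 0.07, 0, 0, 0, -1.05], [0.04, 0.06, 0, 0, 0, -1.1], [0.04, 0.07, 0, 0, 0, -1.13], [0.05, 0.07, 0, 0, 0, -1.18], [0.05, 0.07, 0, 0, 0, -1.21], [0.06, 0.07, 0, 0, 0, -1.25]],
  ],
)

```text
t: 9.1
tool_pos: [0.4819, 0.0289, 0.0819]
orientation: [-0.449, -3.109, -0.0]
force: [0.0, -0.9, -1.3]
opening: 0.0137
gripper_force: 55.0
```

Request:
arm_command(
  deltas=[
    [[0.07, 0.07, 0, 0, 0, -1.29], [0.08, 0.07, 0, 0, 0, -1.32], [0.08, 0.07, 0, 0, 0, -1.35], [0.08, 0.07, 0, 0, 0, -1.38], [0.1, 0.07, 0, 0, 0, -1.41], [0.1, 0.07, 0, 0, 0, -1.43], [0.11, 0.07, 0, 0, 0, -1.47], [0.12, 0.06, 0, 0, 0, -1.48], [0.13, 0.07, 0, 0, 0, -1.51], [0.13, 0.06, 0, 0, 0, -1.52], [0.14, 0.06, 0, 0, 0, -1.55], [0.15, 0.05, 0, 0, 0, -1.55]],
  ],
)

```text
t: 10.1
tool_pos: [0.4949, 0.0368, 0.0819]
orientation: [0.911, 3.007, 0.0]
force: [-0.8, -0.2, -1.8]
opening: 0.0135
gripper_force: 55.0
```

Request:
arm_command(
  deltas=[
    [[0.16, 0.05, 0, 0, 0, -1.57], [0.16, 0.05, 0, 0, 0, -1.59], [0.18, 0.04, 0, 0, 0, -1.59], [0.17, 0.04, 0, 0, 0, -1.59], [0.19, 0.03, 0, 0, 0, -1.61], [0.19, 0.03, 0, 0, 0, -1.6], [0.2, 0.02, 0, 0, 0, -1.6], [0.2, 0.02, 0, 0, 0, -1.61], [0.2, 0.01, 0, 0, 0, -1.59], [0.21, 0, 0, 0, 0, -1.59], [0.22, 0, 0, 0, 0, -1.59], [0.22, 0, 0, 0, 0, -1.57]],
  ],
)

```text
t: 11.1
tool_pos: [0.518, 0.0397, 0.0819]
orientation: [-1.397, -2.814, -0.0]
force: [-0.1, 1.1, -1.8]
opening: 0.0135
gripper_force: 55.0
```

Request:
arm_command(
  deltas=[
    [[0.22, -0.01, 0, 0, 0, -1.55], [0.22, -0.02, 0, 0, 0, -1.55], [0.22, -0.03, 0, 0, 0, -1.52], [0.23, -0.03, 0, 0, 0, -1.51], [0.22, -0.03, 0, 0, 0, -1.48], [0.23, -0.04, 0, 0, 0, -1.47], [0.22, -0.04, 0, 0, 0, -1.43], [0.23, -0.05, 0, 0, 0, -1.41], [0.22, -0.06, 0, 0, 0, -1.38], [0.22, -0.05, 0, 0, 0, -1.35], [0.21, -0.07, 0, 0, 0, -1.32], [0.21, -0.06, 0, 0, 0, -1.29]],
  ],
)

```text
t: 12.1
tool_pos: [0.5445, 0.0346, 0.0819]
orientation: [1.803, 2.573, 0.0]
force: [0.2, -0.9, -1.5]
opening: 0.0136
gripper_force: 55.0
```

Request:
arm_command(
  deltas=[
    [[0.21, -0.07, 0, 0, 0, -1.25], [0.2, -0.07, 0, 0, 0, -1.21], [0.2, -0.07, 0, 0, 0, -1.18], [0.19, -0.07, 0, 0, 0, -1.13], [0.19, -0.07, 0, 0, 0, -1.1], [0.18, -0.08, 0, 0, 0, -1.05], [0.17, -0.07, 0, 0, 0, -1.01], [0.17, -0.08, 0, 0, 0, -0.97], [0.16, -0.07, 0, 0, 0, -0.93], [0.15, -0.07, 0, 0, 0, -0.88], [0.15, -0.07, 0, 0, 0, -0.83], [0.14, -0.07, 0, 0, 0, -0.79]],
  ],
)

```text
t: 13.1
tool_pos: [0.5655, 0.026, 0.082]
orientation: [2.068, 2.365, 0.0]
force: [0.7, 0.5, -1.1]
opening: 0.0134
gripper_force: 55.0
```

Request:
arm_command(
  deltas=[
    [[0.12, -0.07, 0, 0, 0, -0.74], [0.13, -0.06, 0, 0, 0, -0.7], [0.11, -0.06, 0, 0, 0, -0.65], [0.11, -0.06, 0, 0, 0, -0.61], [0.1, -0.06, 0, 0, 0, -0.56], [0.09, -0.05, 0, 0, 0, -0.52], [0.08, -0.04, 0, 0, 0, -0.47], [0.08, -0.05, 0, 0, 0, -0.43], [0.06, -0.04, 0, 0, 0, -0.39], [0.06, -0.03, 0, 0, 0, -0.35], [0.06, -0.04, 0, 0, 0, -0.31], [0.05, -0.02, 0, 0, 0, -0.26]],
  ],
)

```text
t: 14.1
tool_pos: [0.5759, 0.0202, 0.082]
orientation: [2.188, 2.255, 0.0]
force: [-0.4, -0.4, -1.4]
opening: 0.0131
gripper_force: 55.0
```

Request:
arm_command(
  deltas=[
    [[0.04, -0.03, 0, 0, 0, -0.24], [0.03, -0.02, 0, 0, 0, -0.19], [0.03, -0.02, 0, 0, 0, -0.17], [0.02, -0.01, 0, 0, 0, -0.13], [0.02, -0.02, 0, 0, 0, -0.11], [0.02, 0, 0, 0, 0, -0.08], [0.01, -0.01, 0, 0, 0, -0.06], [0.01, -0.01, 0, 0, 0, -0.05], [0, 0, 0, 0, 0, -0.04], [0, 0, 0, 0, 0, 0]],
  ],
)

```text
t: 14.93
tool_pos: [0.5777, 0.0191, 0.0819]
orientation: [2.208, 2.235, -0.0]
force: [-0.5, 0.3, -0.9]
opening: 0.0136
gripper_force: 55.0
```

```bash
python3 look.py 0 e; python3 ball.py e .102
python3 - <<'E'
import cv2,numpy as np
a,b=[cv2.imread(f'pics/{n}.png') for n in('top_e','scene_e')]
f=lambda i,x,y,w,h,k:cv2.resize(i[y:y+h,x:x+w],None,fx=k,fy=k,interpolation=2)
cv2.imwrite('pics/e.png',np.vstack([f(a,240,165,200,90,4)[:300],f(b,150,110,200,75,4)]))
E
```

```text
14.9333 [0.5777 0.0191 0.0819] yaw y 0.68 tool z [ 0. -0. -1.] [-0.52  0.26 -0.87] [ 0.094  0.117 -0.039] 54.998037815093994 0.01358001947558992
yaw -89.31 expected centre [ 0.5789 -0.0809  0.102 ] tool z [ 0.  0. -1.]Traceback (most recent call last):
  File "ball.py", line 17, in <module>
    im=cv2.imread(f'pics/{c}_{n}.png'); k=cam(c); f,d=dm(im,k,ex); M=cv2.moments(d,True); C[c]=(k,(M['m10']/M['m00'],M['m01']/M['m00']),f,d,im)
                                                                                                   ~~~~~~~~^~~~~~~~~
ZeroDivisionError: float division by zero
```

View pics/e.png

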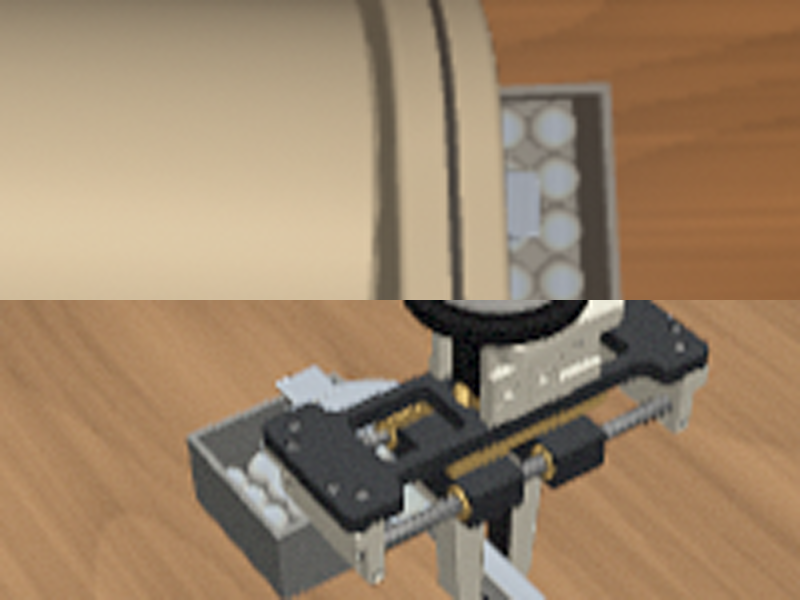

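In the top view the lip tip is over the bin, ending at crop (541,203). The arm hides the plate and ball, so I'll check the ball in the wrist camera and the tip by ray.

Run:
```python
from h import *
T=cam('top'); print('lip end',ray(T,[[240+541/4-.4,165+203/4-.4],[240+541/4-.4,165+170/4-.4],[240+541/4-.4,165+237/4-.4]],.103).round(4))
C=cam('wrist'); im=eyes.read_camera('wrist'); cv2.imwrite('pics/w2.png',im)
s=monitor.read_state(); print(s['t'])
print('expected ball',proj(C,[.5789,-.0809,.099]),'rim pts',proj(C,[[.5789+.056,-.0809,.102],[.5789-.056,-.0809,.102]]))
cv2.imwrite('pics/w2c.png',cv2.resize(im[150:350,150:370],None,fx=3,fy=3,interpolation=2)[:600])
```

```text
lip end [[ 0.5801 -0.1527  0.103 ]
 [ 0.593  -0.1531  0.103 ]
 [ 0.5669 -0.1522  0.103 ]]
15.0833
expected ball [[258.9677729  403.54326334]] rim pts [[352.3603161  409.11600941]
 [165.43898203 406.98426734]]
```

View pics/w2c.png

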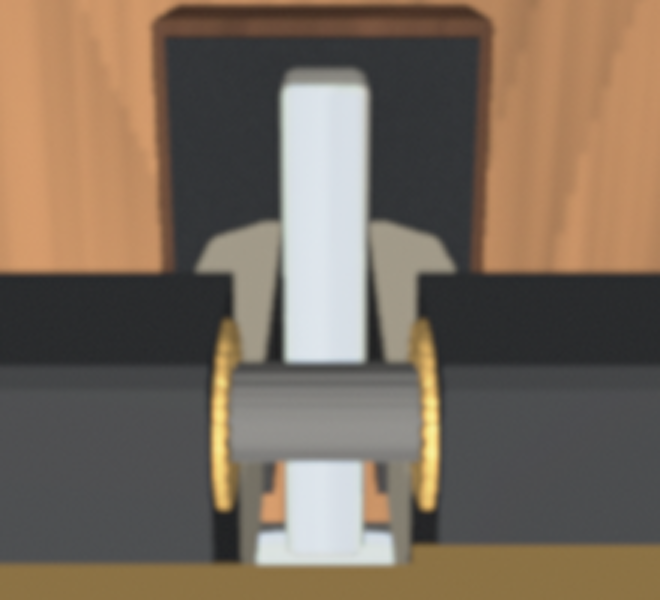

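The handle is held straight and the ball is outside the wrist view. I'll check whether the bright spot near (385,450), in the gripper window of the scene view, is the ball.

Run:
```python
from h import *
S=cam('scene'); print(proj(S,[[.5789,-.0809,.099],[.5799,-.0709,.099],[.5789,-.0909,.099],[.5689,-.0809,.099],[.5889,-.0809,.099],[.579,-.155,.103],[.579-.013,-.155,.103],[.579+.013,-.155,.103]]).round(1))
im=cv2.imread('pics/scene_e.png'); cv2.imwrite('pics/e2.png',cv2.resize(im[115:180,205:290],None,fx=9,fy=9,interpolation=2))
```

```text
[[242.3 146.8]
 [244.5 149.7]
 [239.6 144.1]
 [246.3 145. ]
 [238.1 148.7]
 [223.6 126.3]
 [228.7 124.2]
 [218.3 128.5]]
```

View pics/e2.png

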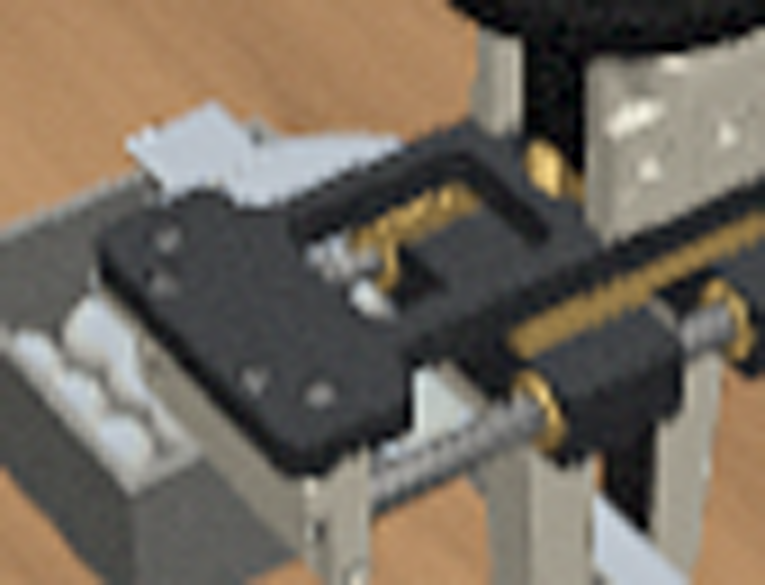

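Run:
```python
from h import *
T=cam('top');S=cam('scene'); print('lip end tri',tri(T,(374.85,215.35),S,(223.8,128.7)).round(4), 'expected ~ .5797 -.1549 .103')
a=cv2.imread('pics/scene0.png'); b=eyes.read_camera('scene'); cv2.imwrite('pics/scene_f.png',b)
f=lambda i,x,y,w,h,k:cv2.resize(i[y:y+h,x:x+w],None,fx=k,fy=k,interpolation=2)
cv2.imwrite('pics/f.png',np.vstack([np.hstack([f(a,195,130,66,50,6),f(b,195,130,66,50,6)]),np.hstack([f(b,235,138,33,25,12),f(b,240,150,33,25,12)])]))
print(b[145:152,243:251].tolist())
t0=cv2.imread('pics/top0.png').astype(int); t1=eyes.read_camera('top').astype(int); D=abs(t0-t1).max(2); D[:, :366]=0; D[185:250,377:]
print('top bin right part changed px', (D[180:252,378:400]>40).sum(), 'hardware', (abs(t0-t1).max(2)[95:168,195:330]>40).sum())
```

```text
lip end tri [ 0.5799 -0.1538  0.0978] expected ~ .5797 -.1549 .103
[[[128, 131, 133], [97, 100, 100], [78, 76, 77], [58, 63, 67], [60, 88, 106], [68, 121, 146], [42, 57, 67], [33, 30, 26]], [[80, 78, 80], [116, 110, 108], [168, 164, 155], [96, 107, 112], [60, 109, 135], [50, 90, 111], [39, 43, 50], [34, 28, 32]], [[61, 60, 58], [166, 163, 156], [210, 210, 201], [167, 175, 172], [89, 107, 119], [30, 45, 49], [30, 25, 24], [28, 25, 22]], [[67, 64, 63], [147, 148, 142], [190, 194, 188], [188, 194, 193], [131, 136, 135], [78, 75, 74], [27, 26, 26], [40, 37, 38]], [[68, 64, 65], [58, 54, 52], [134, 139, 135], [153, 157, 159], [139, 146, 147], [109, 106, 101], [56, 52, 50], [56, 56, 55]], [[71, 72, 69], [68, 65, 64], [64, 63, 60], [78, 75, 76], [82, 85, 83], [97, 92, 89], [71, 66, 65], [68, 68, 64]], [[69, 66, 63], [68, 68, 65], [68, 65, 64], [70, 71, 68], [71, 69, 66], [66, 66, 64], [69, 66, 63], [71, 69, 66]]]
top bin right part changed px 0 hardware 909
```

View pics/f.png

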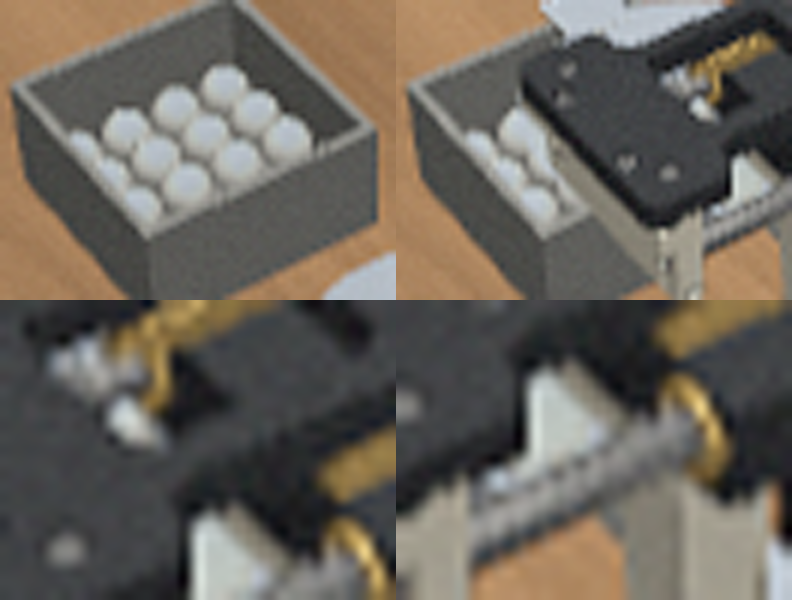

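The balls in the bin look unchanged from before, and a bright spot shows in the window where the ball should be. One numeric check remains, covering plate droop on lifting and the state of the hardware.

Run:
```python
from h import *
S=cam('scene'); I={n:cv2.imread(f'pics/scene_{n}.png') for n in('g','l','f')}; z=cv2.imread('pics/scene0.png')
g0=[cv2.cvtColor(I[n],6).astype(np.float32) for n in('g','l')]
def mv(x,y,r=7):
    t=g0[0][y-r:y+r+1,x-r:x+r+1]; w=g0[1][y-r-10:y+r+5,x-r-4:x+r+5]; m=cv2.matchTemplate(w,t,5); i,j=np.unravel_index(m.argmax(),m.shape)
    sub=lambda a:0 if len(a)<3 else .5*(a[0]-a[2])/(a[0]-2*a[1]+a[2])
    return j-4+sub(m[i,j-1:j+2]),i-10+sub(m[i-1:i+2,j]),m.max()
dz=.0155
for n,p,P in(('lip',(243,205),[.652,.0266,.061]),('ball',(271,191),[.578,.0226,.058]),('handle root',(293,176),[.524,.0196,.064])):
    e=proj(S,[P,np.add(P,[0,0,dz])]); print(n,np.round(mv(*p),2),'expected',(e[1]-e[0]).round(2), e[0].round(1))
d=abs(z.astype(int)-I['f']).max(2); print('hardware changed',(d[192:300,160:250]>40).sum(),'clip',(d[245:285,300:350]>40).sum())
```

```text
lip [-0.24 -4.25  0.9 ] expected [-0.27 -5.27] [240.9 207.7]
ball [ 0.28 -4.8   0.89] expected [ 0.22 -5.3 ] [271.4 191.2]
handle root [ 0.64 -5.13  0.95] expected [ 0.54 -5.4 ] [292.3 177.2]
hardware changed 155 clip 0
```

On lifting, the lip fell short by 1.0 px, the ball by 0.5 px and the handle root by 0.3 px. That fits about 0.9° of lip-down droop at the pads, so I'll pitch the lip up slowly to level the plate.

Request:
arm_command(
  deltas=[
    [[0, 0, 0, -0.03, 0, 0], [0, 0, 0, -0.05, 0, 0], [0, 0, 0, -0.08, 0, 0], [0, 0, 0, -0.1, 0, 0], [0, 0, 0, -0.12, 0, 0], [0, 0, 0, -0.12, 0, 0], [0, 0, 0, -0.12, 0, 0], [0, 0, 0, -0.1, 0, 0], [0, 0, 0, -0.08, 0, 0], [0, 0, 0, -0.05, 0, 0], [0, 0, 0, -0.03, 0, 0], [0, 0, 0, 0, 0, 0]],
  ],
)

```text
t: 16.18
tool_pos: [0.5777, 0.0191, 0.082]
orientation: [2.2, 2.227, -0.017]
force: [-0.4, -0.0, -1.9]
opening: 0.0136
gripper_force: 55.0
```

Request:
arm_command(
  deltas=[
    [[0, 0, 0, 0, 0, 0], [0, 0, 0, 0, 0, 0], [0, 0, 0, 0, 0, 0], [0, 0, 0, 0, 0, 0], [0, 0, 0, 0, 0, 0], [0, 0, 0, 0, 0, 0], [0, 0, 0, 0, 0, 0], [0, 0, 0, 0, 0, 0], [0, 0, 0, 0, 0, 0], [0, 0, 0, 0, 0, 0], [0, 0, 0, 0, 0, 0], [0, 0, 0, 0, 0, 0]],
  ],
)

```text
t: 17.18
tool_pos: [0.5777, 0.0191, 0.0819]
orientation: [2.2, 2.227, -0.017]
force: [-0.9, -0.3, -2.2]
opening: 0.0136
gripper_force: 55.0
```

Run:
```python
from h import *
s=monitor.read_state(); R=cv2.Rodrigues(s['orientation'])[0]; print(s['t'],s['tool_pos'].round(4),R[:,2].round(4),s['gripper_force'])
a=cv2.imread('pics/scene_f.png'); b=eyes.read_camera('scene'); cv2.imwrite('pics/scene_h.png',b)
A,B=[cv2.cvtColor(i,6).astype(np.float32) for i in(a,b)]
x,y,r=224,130,6; (m,c)=cv2.phaseCorrelate(A[y-r:y+r,x-r:x+r].copy(),B[y-r:y+r,x-r:x+r].copy()); print('lip shift',m)
print('window patch change',abs(A-B)[143:152,240:250].max(), 'bin balls change',abs(A-B)[150:166,205:217].max())
S=cam('scene'); print('expected',np.diff(proj(S,[[.58,-.154,.098],[.58,-.154,.1007]]),axis=0))
```

```text
17.1833 [0.5777 0.0191 0.0819] [ 0.     -0.0154 -0.9999] 54.99805748462677
lip shift (-0.21046922696272574, -0.32585381897744004)
window patch change 94.0 bin balls change 9.0
expected [[-0.08484701 -0.99632369]]
```

```bash
python3 -c "
from plant import ticket
print(ticket.close_job())"
```

```text
the job is handed in; nothing more can be done
None
```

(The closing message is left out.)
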